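# Pack the sample carrier, then unlatch the dock's hold-down bar and hold it up

## Task

Stand the tall lidded jar and the tall carton upright on the floor of the grey carrier box, side by side in the gap beside the two short packs already in it, setting them down rather than dropping them. Then pull the dock's latch tab sideways against its spring to free the hinged hold-down bar, lift the bar's end about 8 cm off its ball and finish while still holding it up there with the gripper, so that I can slide the carrier under it. Leave the other things on the counter, and the two packs, where they are.

Things in the scene. Friction and masses are not known exactly. Their poses are not given: they have to be found in the camera images.
- jar_mid (a point): centre (half-way up) of the tall jar: upright cylinder 50 mm in diameter, 80 mm tall, clear with a white lid of the same diameter on its top 20 mm, about 140 g; z up its axis. It starts standing on the counter.
- carton_mid (a point): centre (half-way up) of the tall white carton with a pale blue band: 50 mm along its x, 40 mm along its y, 85 mm tall (z), about 120 g. It starts standing on the counter. It fits the gap only with its 50 mm side across the gap (its x along the carrier's x, either way round).
- carrier: open grey box, fixed; origin: centre of underside. Outside 114 (x) by 110 (y) by 45 mm tall, walls and floor 5 mm. The +x row inside holds the two short packs; the free gap lies along the -x wall: local x -52 to +3 mm, y -50 to +50 mm. Jar and carton fit there side by side along y, either order, with 10 mm to spare along y, 5 mm along x; grip them near the top, fingers on their -x and +x sides.
- pack_a: short cardboard pack already in the carrier's far row at +y: 48 (x) by 46 (y) by 34 mm tall; origin at the centre of its underside. Leave it there.
- pack_b: the same short pack at -y in the far row. Leave it there.
- dock: fixed grey dock; origin under its base plate (120 mm along x, 270 mm along y, 12 mm thick), on the counter. At its +y end two posts carry the bar's hinge, at its -y end a post carries the ball. The bar lies along its y, the latch tab sticks up on its -x side.
- hinge_axis (a point): point on the bar's hinge axis, dock frame (0, 115, 108) mm; the axis runs along the dock's x.
- ball (a point): centre of the ball on its mount, dock frame (0, -90, 98) mm; the ball is 32 mm wide and flat underneath, on a thin neck.
- bar_head (a point): the centre of the socket in the bar's square aluminium end (46 by 50 mm); it coincides with the ball while the bar is down and travels with the bar, 205 mm from the hinge. Raised 8 cm at a bar angle of about 0.45 rad.
- latch_tab (a point): grip centre of the upright dark steel latch tab, 12 mm thick (dock x), 32 mm wide (y); top 20 mm above this point, the flat strip it stands on 32 mm below. At rest at dock (-70, -90, 122) mm, 41 mm clear of the bar's end. It travels with latch and bar, so holding it lifts the bar (about 3 N): grip from above, fingers closing along the dock's x.
- latch (a joint): latch travel in m: 0 = sprung home, prongs under the ball (bar locked), growing as the tab is pulled along the dock's -x, away from the bar, to its stop at 0.024. Bar free from about 0.018. The spring pushes back with 5 N at 0, 11 N at the stop, and returns the latch when let go; it may close again once the bar is clear of the ball.
- bar (a joint): bar angle in rad: 0 = down on the ball, growing as its -y end is lifted, stop at 1.0. It falls back when let go.
- dish: bystander: beige pulp kidney dish about 140 by 70 by 30 mm; leave alone
- short_jar: bystander: short jar 44 mm in diameter, 50 mm tall; leave alone
- tape: bystander: roll of tape lying flat, 54 mm across, 22 mm tall; leave alone
- pump: bystander: pump bottle 60 mm in diameter, 171 mm tall; leave alone
- swab_box: bystander: flat white box 70 by 45 by 22 mm; leave alone
- penlight: bystander: metal penlight 14 mm thick, about 120 mm long; leave alone
Mind the look-alikes: they are no part of the job. What is shaped like the part that bears jar_mid but red is not meant.

How it is judged:
By the outcome, as a careful person would: the job done as asked, in the order asked, and still so for the second after the job is handed in, while the arm keeps its last pose, push and grip.
It also fails if it takes over 69 s, if anything falls off the work surface, if the arm or the gripper's body presses on something with over 40 N, if the wrist force passes 120 N, or if a joint passes its speed limit or range.

## Robot

A 6-joint arm with a two-finger parallel gripper is mounted at the origin on the work surface. World frame = base frame: x ahead of the robot, y to its left, z up, the work surface at z = 0. Lengths are in m, angles in degrees, forces in N, time in s.
With the tool pointing down it reaches from about 0.325 to 0.775 m from the base axis. Payload 9.3 kg.
Tool frame: the origin (TCP) lies at the very end of the fingers, on their centre line; the grasp point (between the pads) lies 19 mm behind it; z points along the fingers, y is the direction in which the jaws open and shut (so a half turn about z gives the same grasp; the last joint's range is limited). The gripper opens to 85 mm and grips with 20 to 120 N. Pads are 22 mm wide; open, the fingers measure 114 mm over their backs; the gripper's body (76 mm by 85 mm) begins 54 mm behind the grasp point. The pads swing forward as they close: fully open they stand 13 mm farther back than shut.
Start: joints at [-84.259, 14.817, 1.232, 76.415, 0, 81.257], TCP at [0.138, -0.533, 0.231] pointing down, gripper open.
Joint ranges: [-174.27, 174.27], [-52.1, 104.24], [-59.71, 78.15], [-110.17, 111.67], [-87.03, 83.33], [-180, 180]. Speed limits (degrees/s): [127.2, 127.2, 159.86, 180, 180, 180].

## Interface

Orientations are given as [roll, pitch, yaw] about the fixed x, y, z axes, in that order (R = Rz(yaw) Ry(pitch) Rx(roll)).
In Python, from plant import ctrl gives the robot as it stands. The module is installed in compiled form; this text tells all that it offers.
- The arm moves only by the shell command python3 -m handwheel 'ROWS' [OPENING]. ROWS is JSON, a list of rows, each a list of 2 entries, a list of its own where there are three numbers: the shift along the tool's x, y, z in mm, then the turn, a rotation vector about the tool's x, y, z in rad. In form: [[[tx, ty, tz], [wx, wy, wz]], ...]. A call has 1 to 8 rows; each row is the pose to reach, as a shift and turn from the pose commanded when the call began, along the tool's axes at that moment; what a row does not reach only later rows make up. A row lasts 1/12 s, in which the tool goes at most 41.7 mm and 7.16 degrees, less where a joint would pass 70% of its speed; a pose out of reach is approached as far as the arm can. A call with a gripper value outside its range is refused whole. OPENING is the gripper command: -1 is fully open, 1 is shut, values between are in proportion, set as the call begins (- or left out, the last holds). The fingers move at their own pace and stop on an object; the grip force is fixed at half the most. Time passes only in rows, so rows that repeat a pose let the fingers close. It gives the time, the measured TCP pose, the force and the opening at its end, in the units of the state.
- ctrl.sense(): the state, without advancing time (a new reading comes with each control period).
- ctrl.read_camera(name): name is "side" or "top" or "wrist"; returns (picture, depth): 480x640x3 uint8, red, green, blue; 480x640 float32, m along the optical axis (not along the pixel's ray), 0 where there is no reading.
- ctrl.camera_params(name): a dict with "fx", "fy", "cx", "cy" (pixels), "D" ([k1, k2, p1, p2, k3] as OpenCV has them; the pictures are not rectified), "camera_from_world" (4x4, takes a point from world to camera coordinates). Camera axes: x right, y up, looking along -z (the intrinsics and any distortion apply to the point x, -y, -z); pixel columns grow to the right and rows downward; lengths in m; the calibration is good to about 2 mm. A picture is of the moment at which its call begins: read the wrist's pose just before it. camera_params takes no time and is no camera call; for the wrist camera it gives the pose at the moment of the call.
- ctrl.job_done(): hands the job in, once; it reports no verdict.
The state is a dict: "time": time; "joint_pos": joint angles; "dq": joint speeds; "effort": joint torques, N m; "ee_pos": TCP position; "eef_rot": TCP orientation; "ft_force": force on the tool from outside, world axes, zero at the start; "moment": the same for the moment, N m; "finger_gap": opening from 0.0 (shut) to 1.0 (fully open).
Only numpy, scipy, OpenCV 4.12 (cv2) and the standard library are available. Lean on these libraries where they do the work, as an engineer would, in place of code of your own. Each camera call takes 0.05 s, during which the arm holds its last target.

## Working session

There is one attempt and no reset: what is moved stays moved. The work goes in short steps, Python scripts to look and compute and a shell command to move; the robot and the scene stay as the last step left them, time stands still between calls to the robot, and variables do not carry over. Pictures are saved under pics/ and viewed, and the job is handed in when it is done.

```bash
mkdir -p pics; ls; python3 - <<'E'
from plant import ctrl
import cv2,numpy as np
s=ctrl.sense();print({k:np.round(v,3).tolist() for k,v in s.items()})
for n in ("top","side"):
    p,d=ctrl.read_camera(n);cv2.imwrite(f"pics/{n}0.png",p[:,:,::-1]);np.save(f"{n}0.npy",d)
    c=ctrl.camera_params(n);print(n,{k:np.round(v,3).tolist() for k,v in c.items()})
E
```

```text
pics
{'time': 0.0, 'joint_pos': [-84.259, 14.851, 1.19, 76.416, -0.0, 81.257], 'dq': [0.094, -0.008, 0.021, -0.042, 0.009, -0.055], 'effort': [-0.0, -55.564, 34.453, 0.014, -0.0, 0.0], 'ee_pos': [0.138, -0.532, 0.231], 'eef_rot': [-179.924, -0.011, 14.485], 'ft_force': [0.747, -0.237, 0.09], 'moment': [-0.003, -0.01, 0.004], 'finger_gap': 1.003}
top {'fx': 462.459, 'fy': 462.459, 'cx': 319.942, 'cy': 240.205, 'D': [-0.095, 0.0, 0.0, 0.0, 0.0], 'camera_from_world': [[0.004, -1.0, -0.024, -0.024], [0.99, 0.001, 0.139, -0.58], [-0.139, -0.024, 0.99, -1.221], [0.0, 0.0, 0.0, 1.0]]}
side {'fx': 509.097, 'fy': 509.097, 'cx': 319.74, 'cy': 238.205, 'D': [0.038, 0.0, 0.0, 0.0, 0.0], 'camera_from_world': [[-0.722, -0.692, -0.006, 0.404], [0.42, -0.444, 0.792, -0.348], [-0.551, 0.569, 0.611, -0.947], [0.0, 0.0, 0.0, 1.0]]}
```

View pics/top0.png

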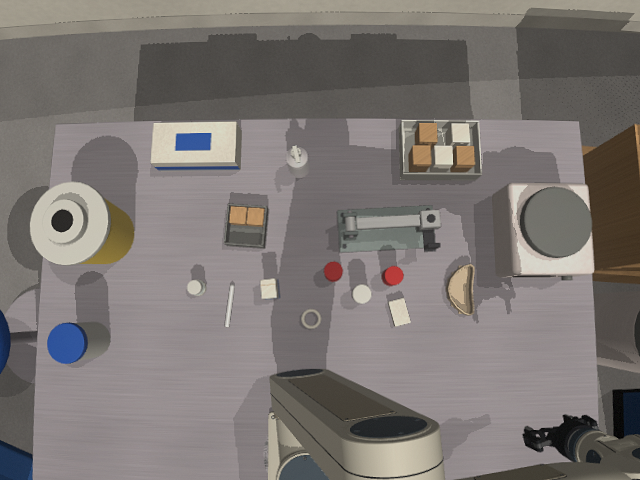

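View pics/side0.png

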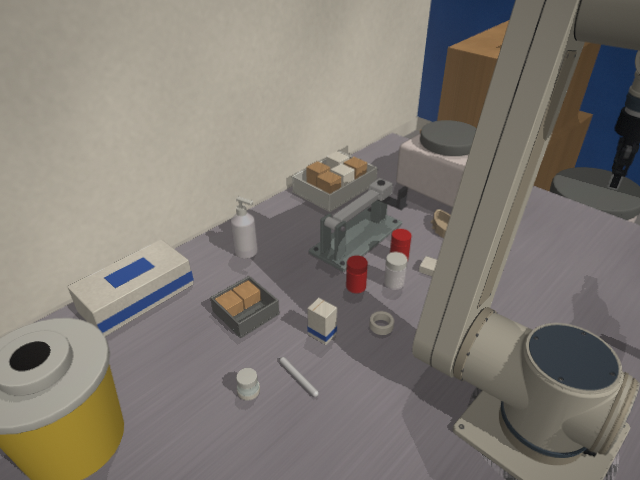

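The top view shows the jar's lid at (362,294), two red look-alikes at (333,271) and (393,275), the carton at (268,289), the carrier at (246,222), the dock around (390,228) and the tab at (432,240). I'll enlarge these areas next.

```bash
cat > h.py <<'E'
from plant import ctrl
import cv2,numpy as np
def ray(n,u,v,c=None):
    c=c or ctrl.camera_params(n)
    K=np.array([[c['fx'],0,c['cx']],[0,c['fy'],c['cy']],[0,0,1]])
    x,y=cv2.undistortPoints(np.array([[[u,v]]],float),K,np.array(c['D'],float))[0,0]
    M=np.array(c['camera_from_world']);R=M[:3,:3];t=M[:3,3]
    return -R.T@t, R.T@np.array([x,-y,-1.])
def onz(n,u,v,z,c=None):
    o,r=ray(n,u,v,c);return o+r*(z-o[2])/r[2]
def proj(n,P,c=None):
    c=c or ctrl.camera_params(n)
    M=np.array(c['camera_from_world']);p=M[:3,:3]@np.array(P)+M[:3,3]
    K=np.array([[c['fx'],0,c['cx']],[0,c['fy'],c['cy']],[0,0,1]])
    q=np.array([p[0],-p[1],-p[2]])
    return cv2.projectPoints(q[None],np.zeros(3),np.zeros(3),K,np.array(c['D'],float))[0].ravel()
def cloud(n,d,c=None):
    c=c or ctrl.camera_params(n)
    K=np.array([[c['fx'],0,c['cx']],[0,c['fy'],c['cy']],[0,0,1]])
    v,u=np.mgrid[:480,:640]
    xy=cv2.undistortPoints(np.stack([u,v],-1).reshape(-1,1,2).astype(float),K,np.array(c['D'],float)).reshape(480,640,2)
    q=np.stack([xy[...,0]*d,-xy[...,1]*d,-d],-1)
    M=np.array(c['camera_from_world']);return (q-M[:3,3])@M[:3,:3]
def crop(img,x0,y0,w,h,f,out):
    cv2.imwrite(out,cv2.resize(img[y0:y0+h,x0:x0+w],None,fx=f,fy=f,interpolation=cv2.INTER_CUBIC))
E
python3 - <<'E'
from h import *
t=cv2.imread('pics/top0.png')
crop(t,215,185,80,60,10,'pics/c1.png')
crop(t,330,195,120,65,6,'pics/c2.png')
crop(t,250,255,160,75,5,'pics/c3.png')
E
```

```text
(no output)
```

View pics/c1.png

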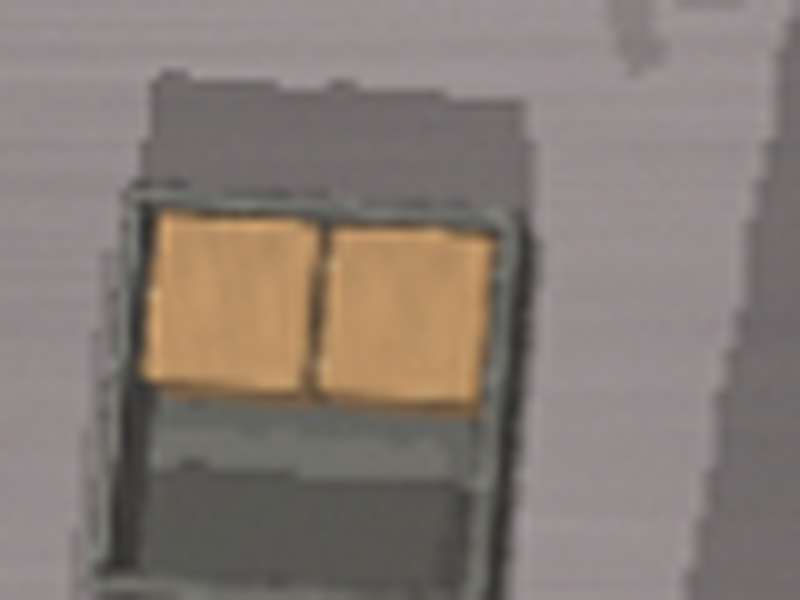

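View pics/c2.png

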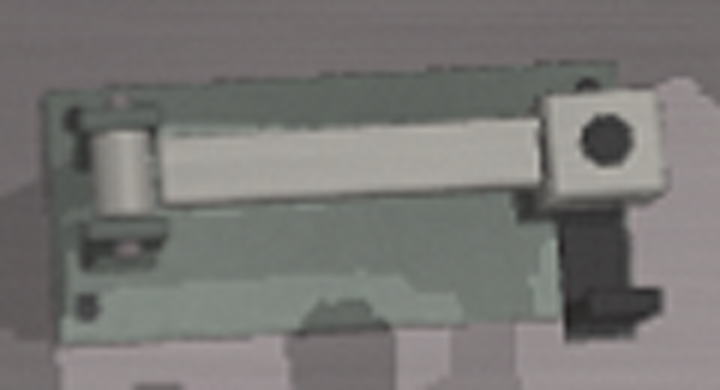

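View pics/c3.png

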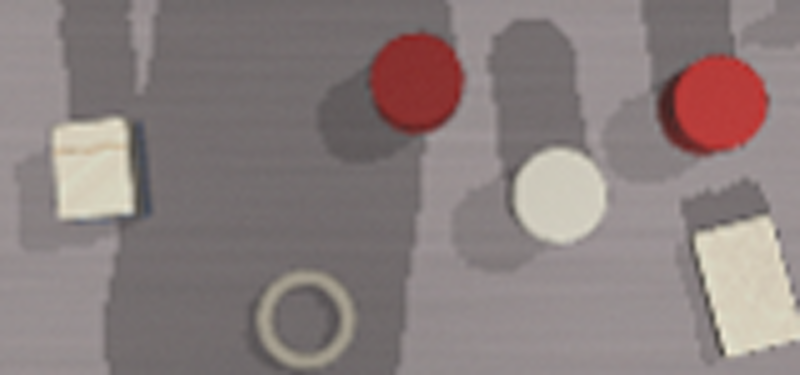

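```bash
python3 - <<'E'
from h import *
np.set_printoptions(precision=4,suppress=True)
c=ctrl.camera_params('top')
def P(l,ox,oy,f,z):
    # resize with cubic: pixel centre map
    return np.array([onz('top',ox+(x+.5)/f-.5,oy+(y+.5)/f-.5,z,c) for x,y in l])
a=P([(53,128),(126,117),(135,214),(60,219)],250,255,5,.085);print('carton',a[:,:2],a.mean(0))
a=P([(560,195),(513,195),(606,195),(560,147),(560,243)],250,255,5,.08);print('jar',a[:,:2],a[1:].mean(0))
a=P([(417,83),(719,103)],250,255,5,.08);print('red',a[:,:2])
a=P([(128,188),(522,210),(98,582),],215,185,10,.045);print('carrier',a[:,:2])
a=P([(160,212),(497,230),(480,405),(143,380)],215,185,10,.039);print('packs',a[:,:2])
a=P([(607,140)],330,195,6,.123);print('head hole',a)
a=P([(543,93),(658,88),(664,197),(552,205)],330,195,6,.123);print('head',a[:,:2],a.mean(0))
a=P([(587,290),(660,288),(660,310),(590,318)],330,195,6,.142);print('tab',a[:,:2],a.mean(0))
a=P([(42,92),(616,62),(560,322),(60,342)],330,195,6,.012);print('plate',a[:,:2])
a=P([(126,165)],330,195,6,.12);print('hinge',a[:,:2])
d=np.load('top0.npy');X=cloud('top',d,c)
for n,(u,v) in dict(carton=(268,288),jar=(362,294),head=(438,222),headL=(424,216),tab=(434,245),plate=(370,245),packa=(238,214),floor=(246,238),bar=(390,223)).items(): print(n,X[v,u])
for n,m in dict(jar=(slice(284,304),slice(350,374)),carton=(slice(278,300),slice(258,278))).items():
    Y=X[m].reshape(-1,3);Y=Y[Y[:,2]>.07];print(n,len(Y),Y.mean(0),Y.min(0),Y.max(0),cv2.minAreaRect(Y[:,:2].astype(np.float32)*1000))
E
```

```text
carton [[0.4677 0.1323]
 [0.4736 0.094 ]
 [0.4233 0.0885]
 [0.4205 0.1277]] [0.4463 0.1106 0.085 ]
jar [[ 0.434  -0.1321]
 [ 0.434  -0.1077]
 [ 0.434  -0.156 ]
 [ 0.4589 -0.1323]
 [ 0.4092 -0.132 ]] [ 0.434 -0.132  0.08 ]
red [[ 0.4922 -0.0578]
 [ 0.4819 -0.2155]]
carrier [[0.6821 0.2349]
 [0.6754 0.1247]
 [0.5718 0.2395]]
packs [[0.6765 0.227 ]
 [0.6711 0.1324]
 [0.6219 0.1361]
 [0.629  0.2302]]
head hole [[ 0.6259 -0.3084  0.123 ]]
head [[ 0.6463 -0.2815]
 [ 0.6486 -0.3311]
 [ 0.6012 -0.3321]
 [ 0.5977 -0.284 ]] [ 0.6235 -0.3072  0.123 ]
tab [[ 0.5586 -0.2939]
 [ 0.5595 -0.3246]
 [ 0.5502 -0.3243]
 [ 0.5469 -0.2948]] [ 0.5538 -0.3094  0.142 ]
plate [[ 0.6697 -0.0682]
 [ 0.6843 -0.3382]
 [ 0.5612 -0.3082]
 [ 0.5517 -0.0764]]
hinge [[ 0.6154 -0.1027]]
carton [0.4476 0.1117 0.0831]
jar [ 0.433  -0.1334  0.0773]
head [ 0.6146 -0.3258  0.1268]
headL [ 0.6295 -0.2897  0.1298]
tab [ 0.5532 -0.3101  0.1431]
plate [ 0.5711 -0.1616  0.0053]
packa [0.6537 0.206  0.0357]
floor [0.5909 0.1875 0.0044]
bar [ 0.6127 -0.2035  0.1222]
jar 290 [ 0.4327 -0.1295  0.0996] [ 0.4039 -0.1542  0.071 ] [ 0.4566 -0.0527  1.2891] ((431.16815185546875, -102.76886749267578), (47.60658645629883, 103.55602264404297), 3.8978724479675293)
carton 306 [0.4455 0.1081 0.0952] [ 0.4039 -0.0527  0.0711] [0.4714 0.131  1.2891] ((439.32061767578125, 38.83021545410156), (189.1627197265625, 52.6124382019043), 84.39356231689453)
```

```bash
cat >> h.py <<'E'
from scipy.spatial.transform import Rotation as Ro
def to(x,y,z,yaw):
    s=ctrl.sense();R=Ro.from_euler('xyz',s['eef_rot'],degrees=True);T=Ro.from_euler('xyz',[180,0,yaw],degrees=True)
    d=R.inv().apply(np.array([x,y,z])-s['ee_pos'])*1000
    print('now',np.round(s['ee_pos'],4),np.round(s['eef_rot'],2),'F',np.round(s['ft_force'],1),'gap',round(s['finger_gap'],3),'t',round(s['time'],2))
    print('SHIFT mm',np.round(d,1),'TURN',np.round((R.inv()*T).as_rotvec(),4),'rows',np.linalg.norm(d)/41.7)
E
python3 -c "
from h import *
to(.434,-.132,.20,87)"
```

```text
now [ 0.1375 -0.5323  0.2307] [-1.7993e+02 -1.0000e-02  1.4490e+01] F [-0.6  0.2  0.6] gap 0.998 t 0.1
SHIFT mm [ 387.2 -313.3   31.2] TURN [-9.0000e-04 -9.0000e-04 -1.2656e+00] rows 11.96766220050467
```

```bash
python3 -m handwheel '[[[387,-313,20],[0,0,-1.266]],[[387,-313,20],[0,0,-1.266]],[[387,-313,20],[0,0,-1.266]],[[387,-313,20],[0,0,-1.266]],[[387,-313,20],[0,0,-1.266]],[[387,-313,20],[0,0,-1.266]],[[387,-313,20],[0,0,-1.266]],[[387,-313,20],[0,0,-1.266]]]' -1; python3 -c "
from h import *
to(.434,-.132,.20,87)"
```

```text
time: 0.77
ee_pos: [0.3365, -0.263, 0.2178]
eef_rot: [180.0, -0.0, 72.1]
ft_force: [0.9, -0.9, 0.6]
finger_gap: 1.001
now [ 0.3365 -0.263   0.2178] [180.    -0.    72.11] F [ 0.9 -0.9  0.6] gap 1.001 t 0.77
SHIFT mm [154.7  52.5  17.8] TURN [ 0.   -0.   -0.26] rows 3.94062006927087
```

```bash
python3 -m handwheel '[[[155,52,18],[0,0,-0.26]],[[155,52,18],[0,0,-0.26]],[[155,52,18],[0,0,-0.26]],[[155,52,18],[0,0,-0.26]],[[155,52,18],[0,0,-0.26]],[[155,52,18],[0,0,-0.26]]]' -1; python3 -c "
from h import *
c=ctrl.camera_params('wrist')
p,d=ctrl.read_camera('wrist');cv2.imwrite('pics/w1.png',p[:,:,::-1]);np.save('w1.npy',d)
print(c)
to(.434,-.132,.20,87)"
```

```text
time: 1.27
ee_pos: [0.4343, -0.132, 0.1993]
eef_rot: [-179.9, -0.0, 86.9]
ft_force: [-0.2, -0.4, -0.1]
finger_gap: 0.999
{'fx': 428.51154985811036, 'fy': 428.51154985811036, 'cx': 327.6672003254531, 'cy': 235.57653800238515, 'D': array([-0.03838505,  0.        ,  0.        ,  0.        ,  0.        ]), 'camera_from_world': array([[ 9.98562362e-01, -5.36019767e-02,  1.95284617e-04,
        -4.41101656e-01],
       [ 5.12682708e-02,  9.54011225e-01, -2.95354274e-01,
         1.32613554e-01],
       [ 1.56452692e-02,  2.94939673e-01,  9.55387782e-01,
        -3.17109197e-01],
       [ 0.00000000e+00,  0.00000000e+00,  0.00000000e+00,
         1.00000000e+00]])}
now [ 0.4338 -0.1332  0.1996] [-1.7995e+02 -1.0000e-02  8.6820e+01] F [-0.4  0.8 -0.2] gap 0.998 t 1.32
SHIFT mm [ 1.2  0.1 -0.4] TURN [-0.0009 -0.0001 -0.0031] rows 0.03150786264019631
```

View pics/w1.png

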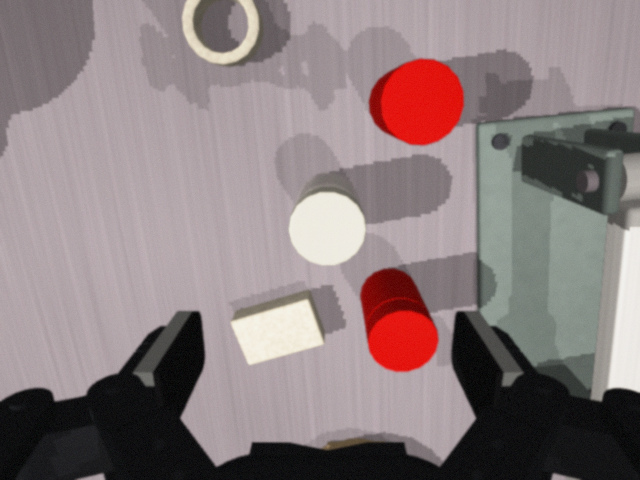

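```bash
python3 -c "
from h import *
c=ctrl.camera_params('wrist')
print(onz('wrist',327,228.5,.08,c),onz('wrist',289,228,.08,c),onz('wrist',365,228,.08,c))
to(.434,-.132,.046,87)"
```

```text
[ 0.43366142 -0.13419847  0.08      ] [ 0.40948488 -0.13250978  0.08      ] [ 0.45787652 -0.13522124  0.08      ]
now [ 0.4338 -0.1332  0.1996] [-1.7995e+02 -1.0000e-02  8.6820e+01] F [-0.4  0.8 -0.2] gap 0.998 t 1.32
SHIFT mm [  1.2   0.3 153.6] TURN [-0.0009 -0.0001 -0.0031] rows 3.6829243289516875
```

The wrist view shows the white lid centred at (327,228), between the fingers, which puts the jar at (0.434, -0.133). The red look-alikes are clear of the fingers, so I'm going down.

```bash
python3 -m handwheel '[[[1,0,35],[0,0,0]],[[1,0,70],[0,0,0]],[[1,0,105],[0,0,0]],[[1,0,130],[0,0,0]],[[1,0,145],[0,0,0]],[[1,0,153],[0,0,0]],[[1,0,153],[0,0,0]]]' -1; python3 -m handwheel '[[[0,0,0],[0,0,0]],[[0,0,0],[0,0,0]],[[0,0,0],[0,0,0]],[[0,0,0],[0,0,0]],[[0,0,0],[0,0,0]],[[0,0,0],[0,0,0]],[[0,0,0],[0,0,0]],[[0,0,0],[0,0,0]]]' 1;
```

```text
time: 1.9
ee_pos: [0.4326, -0.1338, 0.0457]
eef_rot: [-179.9, -0.1, 86.5]
ft_force: [0.1, 1.2, 0.1]
finger_gap: 1.001
time: 2.57
ee_pos: [0.4344, -0.1335, 0.0483]
eef_rot: [179.9, 0.1, 86.7]
ft_force: [-2.7, -0.5, 6.0]
finger_gap: 0.572
```

```bash
python3 -m handwheel '[[[0,0,-15],[0,0,0]],[[0,0,-40],[0,0,0]],[[0,0,-80],[0,0,0]],[[0,0,-115],[0,0,0]],[[0,0,-140],[0,0,0]],[[0,0,-150],[0,0,0]],[[0,0,-150],[0,0,0]],[[0,0,-150],[0,0,0]]]' 1; python3 -c "
from h import *
to(.59,.16,.20,87)
p,d=ctrl.read_camera('wrist');cv2.imwrite('pics/w2.png',p[:,:,::-1])"
```

```text
time: 3.23
ee_pos: [0.4339, -0.133, 0.1974]
eef_rot: [179.9, 0.0, 86.7]
ft_force: [-0.3, -0.2, -1.5]
finger_gap: 0.57
now [ 0.4339 -0.133   0.1974] [1.7991e+02 4.0000e-02 8.6690e+01] F [-0.3 -0.2 -1.5] gap 0.57 t 3.23
SHIFT mm [301.5 138.9  -2.6] TURN [ 0.0015  0.0007 -0.0055] rows 7.961052457699783
```

View pics/w2.png

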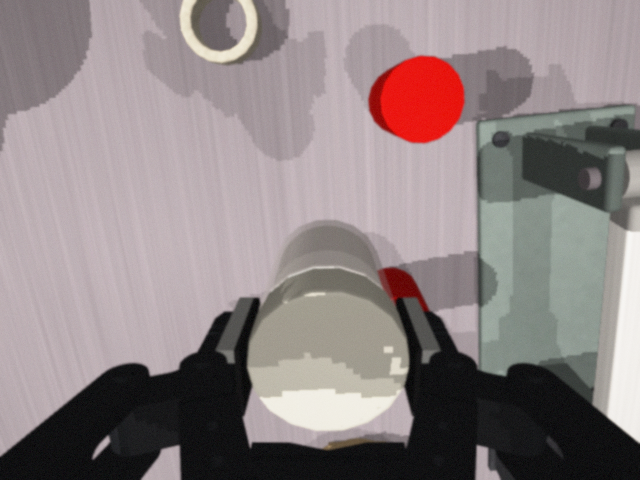

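```bash
python3 -m handwheel '[[[30,18,-10],[0,0,0]],[[70,40,-20],[0,0,0]],[[105,65,-20],[0,0,0]],[[140,90,-20],[0,0,0]],[[175,118,-20],[0,0,0]],[[210,140,-20],[0,0,0]],[[235,150,-20],[0,0,0]],[[240,150,-20],[0,0,0]]]' 1;  python3 -m handwheel '[[[0,0,0],[0,0,0]],[[0,0,0],[0,0,0]]]' 1;python3 -c "
from h import *
c=ctrl.camera_params('wrist')
p,d=ctrl.read_camera('wrist');cv2.imwrite('pics/w3.png',p[:,:,::-1]);np.save('w3.npy',d);np.save('w3c.npy',c,allow_pickle=True)
to(.6,.16,.20,87)
"
```

```text
time: 3.95
ee_pos: [0.5992, 0.1025, 0.2139]
eef_rot: [-179.8, -0.1, 86.9]
ft_force: [-1.6, 0.2, -2.1]
finger_gap: 0.573
time: 4.12
ee_pos: [0.5968, 0.098, 0.2153]
eef_rot: [-179.8, 0.0, 86.7]
ft_force: [0.1, 1.0, -1.5]
finger_gap: 0.576
now [0.5968 0.0973 0.2159] [-1.7989e+02  3.0000e-02  8.6670e+01] F [ 0.7  0.6 -2.1] gap 0.571 t 4.17
SHIFT mm [62.8 -0.4 15.9] TURN [-0.002   0.0005 -0.0057] rows 1.5523193123858807
```

View pics/w3.png

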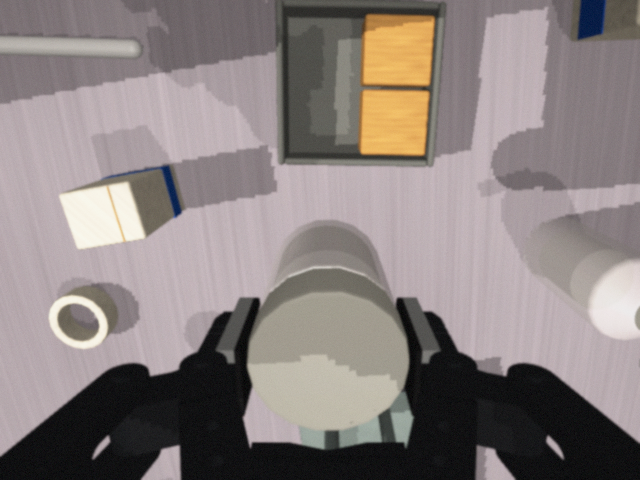

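The view shows the carrier at about (280–445, 0–165), with the gap on its left and both packs on its right. The carton top is around (62–143, 182–247). I'll enlarge both.

```bash
python3 -c "
from h import *
t=cv2.imread('pics/w3.png')
crop(t,265,0,190,175,4,'pics/c4.png')
crop(t,50,155,140,100,5,'pics/c5.png')"
```

```text
(no output)
```

View pics/c4.png

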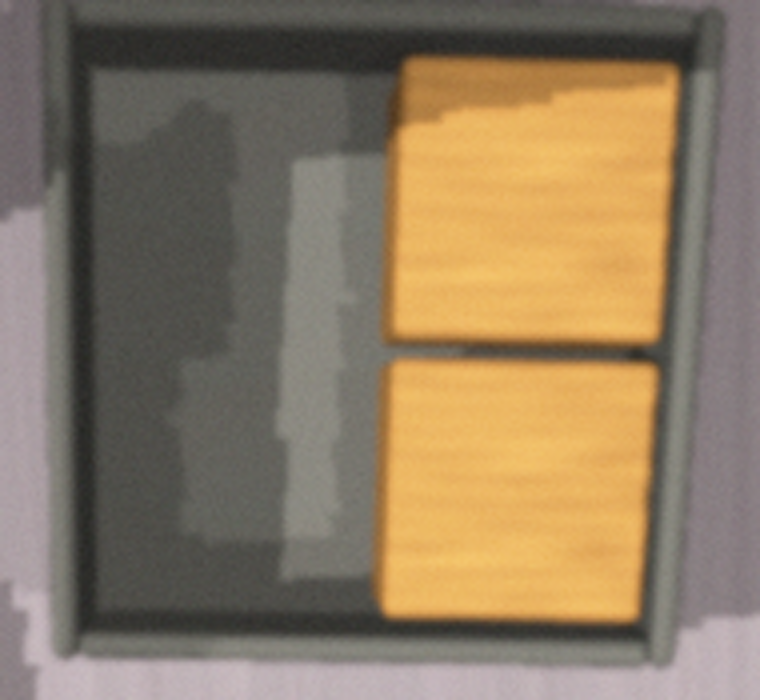

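View pics/c5.png

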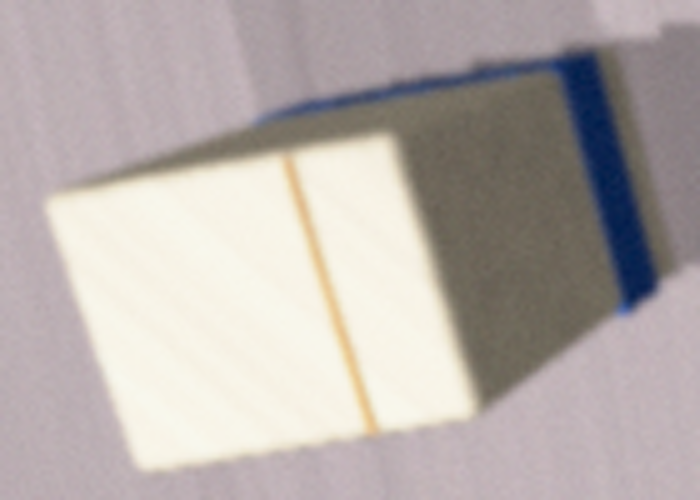

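```bash
python3 - <<'E'
from h import *
from scipy.optimize import least_squares
np.set_printoptions(precision=4,suppress=True)
c=np.load('w3c.npy',allow_pickle=True).item()
def P(l,ox,oy,f,z): return np.array([onz('wrist',ox+(x+.5)/f-.5,oy+(y+.5)/f-.5,z,c) for x,y in l])[:,:2]
def fit(pts,loc):
    pts=np.array(pts);loc=np.array(loc)/1000
    def r(p):
        C,S=np.cos(p[2]),np.sin(p[2]);R=np.array([[C,-S],[S,C]]);return ((loc@R.T+p[:2])-pts).ravel()
    s=least_squares(r,[pts[0][0],pts[0][1],0]);print('pose',s.x[:2],np.degrees(s.x[2]),'res mm',s.fun.reshape(-1,2)*1000)
fit(P([(45,5),(722,12),(672,662),(58,656)],265,0,4,.045),[(-57,55),(57,55),(57,-55),(-57,-55)])
a=P([(403,57),(680,63),(660,343),(390,340)],265,0,4,.039);print('pa',a,a.mean(0))
a=P([(387,362),(658,364),(640,622),(380,615)],265,0,4,.039);print('pb',a,a.mean(0))
fit(P([(47,200),(395,132),(478,412),(142,470)],50,155,5,.085),[(-25,20),(25,20),(25,-20),(-25,-20)])
E
```

```text
pose [0.623  0.1833] -3.8100947610250167 res mm [[-0.961   1.3661]
 [ 0.9376  0.955 ]
 [ 1.017  -1.2569]
 [-0.9935 -1.0641]]
pa [[0.63   0.2304]
 [0.677  0.227 ]
 [0.6739 0.1816]
 [0.6262 0.1847]] [0.6518 0.2059]
pb [[0.6255 0.181 ]
 [0.6735 0.1781]
 [0.6706 0.1327]
 [0.6226 0.1366]] [0.6481 0.1571]
pose [0.4475 0.1111] 6.570181454501188 res mm [[-0.8554  0.9651]
 [ 0.3708  0.6655]
 [ 0.9675 -0.7488]
 [-0.4829 -0.8818]]
```

```bash
python3 -c "
from h import *
to(.5972,.1629,.12,86.4)"
```

```text
now [0.5968 0.0973 0.2159] [-1.7989e+02  3.0000e-02  8.6670e+01] F [ 0.7  0.6 -2.1] gap 0.571 t 4.17
SHIFT mm [65.5 -3.2 95.9] TURN [-0.002   0.0005  0.0048] rows 2.7856969567877545
```

```bash
python3 -m handwheel '[[[30,-2,10],[0,0,0.005]],[[55,-3,30],[0,0,0.005]],[[65.5,-3.2,60],[-0.002,0,0.005]],[[65.5,-3.2,80],[-0.002,0,0.005]],[[65.5,-3.2,96],[-0.002,0,0.005]],[[65.5,-3.2,96],[-0.002,0,0.005]],[[65.5,-3.2,96],[-0.002,0,0.005]],[[65.5,-3.2,96],[-0.002,0,0.005]]]' 1; python3 -c "
from h import *
c=ctrl.camera_params('wrist')
p,d=ctrl.read_camera('wrist');cv2.imwrite('pics/w4.png',p[:,:,::-1])
to(.5972,.1629,.053,86.4)
"
```

```text
time: 4.83
ee_pos: [0.5985, 0.1625, 0.1223]
eef_rot: [179.8, -0.0, 86.3]
ft_force: [-0.7, 0.0, -1.0]
finger_gap: 0.574
now [0.5987 0.1627 0.1225] [ 1.7976e+02 -3.0000e-02  8.6320e+01] F [-0.1  0.6 -1.3] gap 0.568 t 4.88
SHIFT mm [ 0.1 -1.8 69.5] TURN [ 0.0042 -0.0004 -0.0013] rows 1.6678744046332843
```

View pics/w4.png

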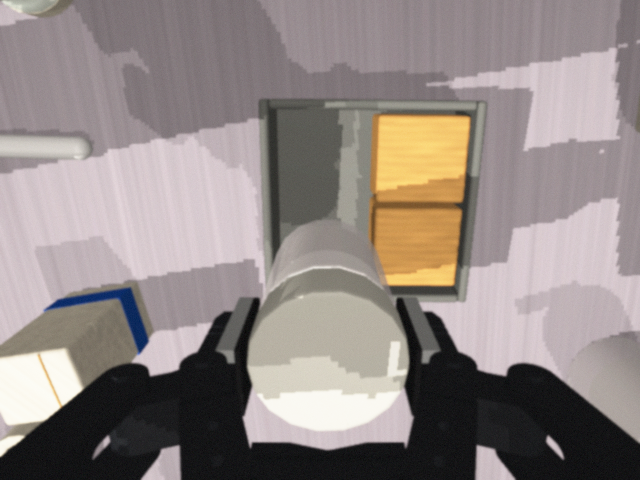

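```bash
python3 -m handwheel '[[[0,-1.5,12],[0.004,0,0]],[[0,-1.5,24],[0.004,0,0]],[[0,-1.5,34],[0.004,0,0]],[[0,-1.5,42],[0.004,0,0]],[[0,-1.5,42],[0.004,0,0]]]' 1; python3 -c "
from h import *
c=ctrl.camera_params('wrist')
p,d=ctrl.read_camera('wrist');cv2.imwrite('pics/w5.png',p[:,:,::-1])
to(.5972,.1629,.053,86.4)
"
```

```text
time: 5.3
ee_pos: [0.5958, 0.1634, 0.077]
eef_rot: [-179.7, 0.0, 86.4]
ft_force: [0.4, -0.7, -1.0]
finger_gap: 0.574
now [0.5962 0.1635 0.078 ] [-1.7979e+02  2.0000e-02  8.6390e+01] F [-0.8 -0.3 -0.8] gap 0.57 t 5.35
SHIFT mm [-0.5  1.1 25. ] TURN [-0.0037  0.0003 -0.0003] rows 0.5996573232102271
```

View pics/w5.png

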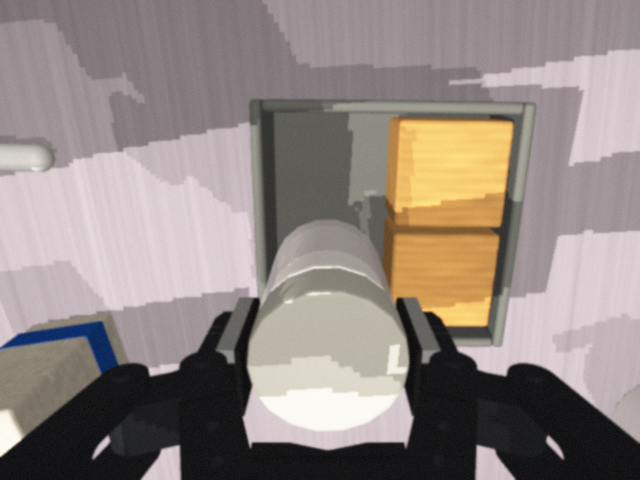

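```bash
python3 -m handwheel '[[[0,0.8,8],[0,0,0]],[[0,0.8,15],[0,0,0]],[[0,0.8,20],[0,0,0]],[[0,0.8,22],[0,0,0]],[[0,0.8,22],[0,0,0]]]' 1; python3 -c "
from h import *
to(.5972,.1629,.053,86.4)
p,d=ctrl.read_camera('side');cv2.imwrite('pics/s1.png',p[:,:,::-1])
crop(cv2.imread('pics/s1.png'),190,180,160,120,5,'pics/s1c.png')
"
```

```text
time: 5.77
ee_pos: [0.5971, 0.1635, 0.0562]
eef_rot: [-179.8, 0.0, 86.4]
ft_force: [0.8, 0.3, -2.0]
finger_gap: 0.567
now [0.5971 0.1635 0.0562] [-1.7982e+02  1.0000e-02  8.6390e+01] F [ 0.8  0.3 -2. ] gap 0.567 t 5.77
SHIFT mm [-0.6  0.2  3.2] TURN [-0.0031  0.0002 -0.0002] rows 0.07704316219798595
```

View pics/s1c.png

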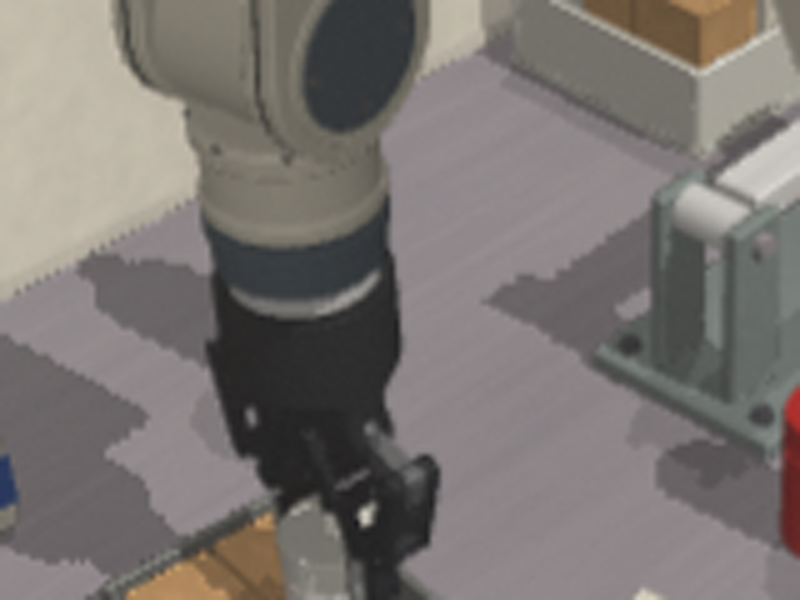

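```bash
python3 -m handwheel '[[[0,0,1],[0,0,0]],[[0,0,2],[0,0,0]],[[0,0,2],[0,0,0]]]' 1; python3 -m handwheel '[[[0,0,0.7],[0,0,0]],[[0,0,1.4],[0,0,0]],[[0,0,1.4],[0,0,0]]]' 1
```

```text
time: 6.07
ee_pos: [0.5975, 0.1636, 0.0549]
eef_rot: [-179.9, -0.0, 86.4]
ft_force: [0.0, -0.2, -1.3]
finger_gap: 0.569
time: 6.32
ee_pos: [0.5975, 0.1635, 0.0535]
eef_rot: [-179.9, -0.0, 86.4]
ft_force: [-0.6, 0.2, -1.7]
finger_gap: 0.568
```

```bash
python3 -m handwheel '[[[0,0,0.7],[0,0,0]],[[0,0,1.4],[0,0,0]],[[0,0,1.4],[0,0,0]]]' 1; python3 -m handwheel '[[[0,0,0.7],[0,0,0]],[[0,0,1.2],[0,0,0]],[[0,0,1.2],[0,0,0]]]' 1
```

```text
time: 6.57
ee_pos: [0.5975, 0.1636, 0.0534]
eef_rot: [-179.9, -0.0, 86.4]
ft_force: [-4.4, -0.5, 10.9]
finger_gap: 0.569
time: 6.82
ee_pos: [0.5975, 0.1636, 0.0533]
eef_rot: [180.0, -0.0, 86.4]
ft_force: [-8.8, -0.7, 19.3]
finger_gap: 0.568
```

Contact came at TCP z 0.0533, which is the pick height plus the 5 mm floor, so the jar is standing on the carrier floor. I'll take the pressure off and release.

```bash
python3 -m handwheel '[[[0,0,-1.5],[0,0,0]],[[0,0,-2.2],[0,0,0]],[[0,0,-2.2],[0,0,0]]]' 1; python3 -m handwheel '[[[0,0,0],[0,0,0]],[[0,0,0],[0,0,0]],[[0,0,0],[0,0,0]],[[0,0,0],[0,0,0]],[[0,0,0],[0,0,0]],[[0,0,0],[0,0,0]]]' -0.6;python3 -m handwheel '[[[0,0,-20],[0,0,0]],[[0,0,-50],[0,0,0]],[[0,0,-90],[0,0,0]],[[0,0,-130],[0,0,0]],[[0,0,-150],[0,0,0]],[[0,0,-150],[0,0,0]],[[0,0,-150],[0,0,0]]]' -1;python3 -c "
from h import *
c=ctrl.camera_params('wrist')
p,d=ctrl.read_camera('wrist');cv2.imwrite('pics/w6.png',p[:,:,::-1])
to(.4475,.1111,.20,96.6)
"
```

```text
time: 7.07
ee_pos: [0.5976, 0.1636, 0.0534]
eef_rot: [-179.9, -0.0, 86.4]
ft_force: [-2.8, -0.1, 6.0]
finger_gap: 0.569
time: 7.57
ee_pos: [0.5974, 0.1635, 0.053]
eef_rot: [-179.9, -0.0, 86.4]
ft_force: [0.4, 0.4, 0.0]
finger_gap: 0.803
time: 8.15
ee_pos: [0.5982, 0.1636, 0.2044]
eef_rot: [180.0, -0.0, 86.4]
ft_force: [0.7, 0.2, -0.3]
finger_gap: 0.995
now [0.5976 0.1635 0.2029] [-179.89   -0.     86.39] F [ 0.3 -0.4 -0.5] gap 0.999 t 8.2
SHIFT mm [ -61.7 -146.5    3.2] TURN [-0.0018 -0.0002 -0.1782] rows 3.8137585940204306
```

View pics/w6.png

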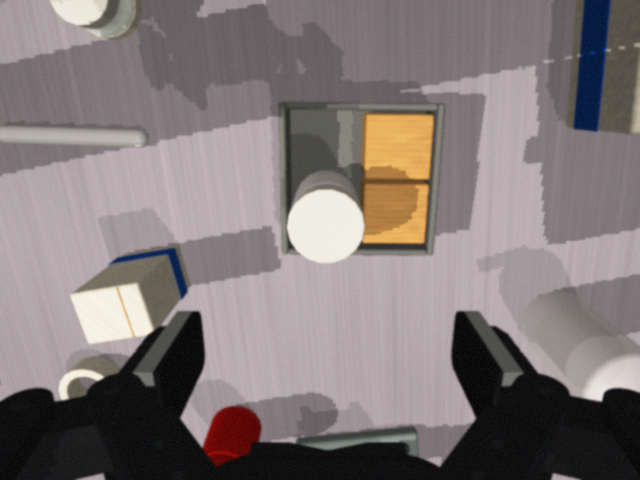

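The jar stands upright in the gap with its lid at (327,222), and the packs haven't moved. Next, the carton.

```bash
python3 -m handwheel '[[[-15,-36,3],[0,0,-0.05]],[[-31,-73,3],[0,0,-0.1]],[[-46,-110,3],[0,0,-0.178]],[[-57,-135,3],[0,0,-0.178]],[[-61.7,-146.5,3],[0,0,-0.178]],[[-61.7,-146.5,3],[0,0,-0.178]],[[-61.7,-146.5,3],[0,0,-0.178]],[[-61.7,-146.5,3],[0,0,-0.178]]]' -1;python3 -c "
from h import *
c=ctrl.camera_params('wrist');np.save('w7c.npy',c,allow_pickle=True)
p,d=ctrl.read_camera('wrist');cv2.imwrite('pics/w7.png',p[:,:,::-1])
crop(cv2.imread('pics/w7.png'),270,170,120,110,6,'pics/c7.png')
to(.4475,.1111,.20,96.6)
"
```

```text
time: 8.87
ee_pos: [0.4482, 0.1113, 0.1998]
eef_rot: [-179.9, -0.0, 96.6]
ft_force: [0.7, -0.2, -0.1]
finger_gap: 1.004
now [0.4484 0.1113 0.1997] [-1.7984e+02 -3.0000e-02  9.6590e+01] F [ 0.4 -0.3 -1.2] gap 1.002 t 8.92
SHIFT mm [-0.1 -0.9 -0.3] TURN [-0.0028 -0.0005 -0.0002] rows 0.022084236756743605
```

View pics/w7.png

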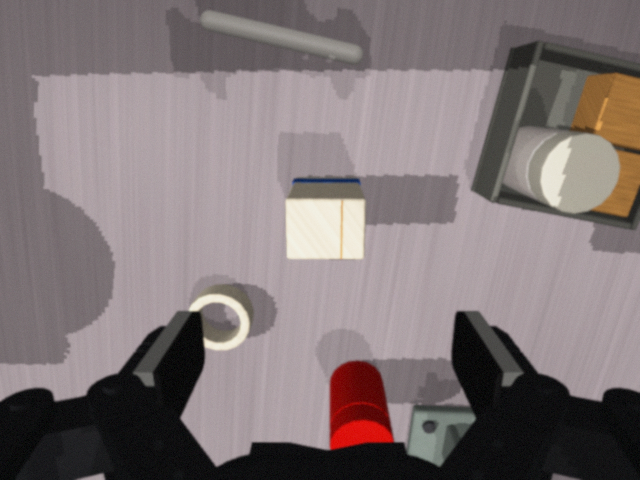

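View pics/c7.png

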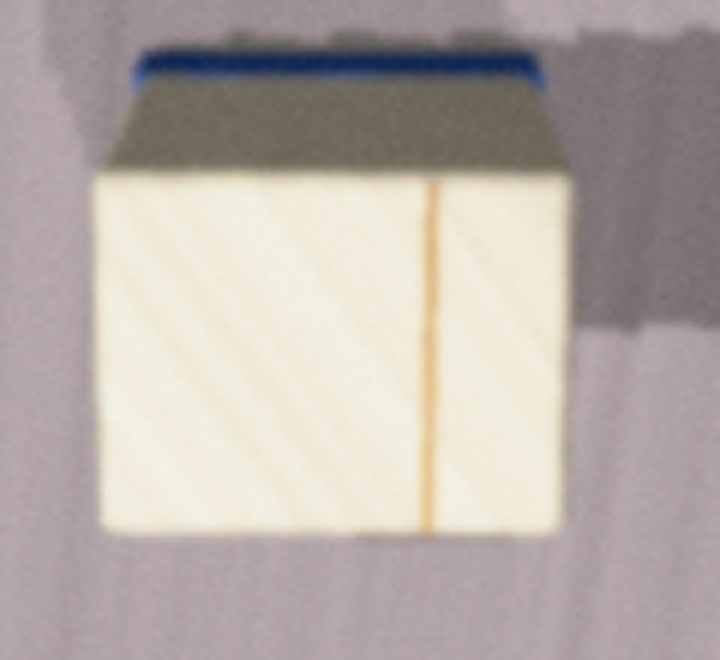

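```bash
python3 - <<'E'
from h import *
c=np.load('w7c.npy',allow_pickle=True).item()
a=np.array([onz('wrist',270+(x+.5)/6-.5,170+(y+.5)/6-.5,.085,c) for x,y in [(97,177),(572,177),(560,532),(103,532)]])
print(a.mean(0));d=a[1]-a[0]+a[2]-a[3];print(np.degrees(np.arctan2(d[1],d[0])))
to(*a.mean(0)[:2],.048,96.6)
E
```

```text
[0.4467222  0.11095675 0.085     ]
6.579106928705272
now [0.4484 0.1113 0.1997] [-1.7984e+02 -3.0000e-02  9.6590e+01] F [ 0.4 -0.3 -1.2] gap 1.002 t 8.92
SHIFT mm [ -0.2  -1.2 151.7] TURN [-0.0028 -0.0005 -0.0002] rows 3.6387562386531633
```

```bash
python3 -m handwheel '[[[0,-1,35],[0,0,0]],[[0,-1,70],[0,0,0]],[[0,-1,105],[0,0,0]],[[0,-1,130],[0,0,0]],[[0,-1,145],[0,0,0]],[[0,-1,151],[0,0,0]],[[0,-1,151],[0,0,0]]]' -1; python3 -m handwheel '[[[0,0,0],[0,0,0]],[[0,0,0],[0,0,0]],[[0,0,0],[0,0,0]],[[0,0,0],[0,0,0]],[[0,0,0],[0,0,0]],[[0,0,0],[0,0,0]],[[0,0,0],[0,0,0]],[[0,0,0],[0,0,0]]]' 1;python3 -m handwheel '[[[0,0,-12],[0,0,0]],[[0,0,-35],[0,0,0]],[[0,0,-75],[0,0,0]],[[0,0,-115],[0,0,0]],[[0,0,-150],[0,0,0]],[[0,0,-165],[0,0,0]],[[0,0,-165],[0,0,0]],[[0,0,-165],[0,0,0]]]' 1
python3 -c "
from h import *
p,d=ctrl.read_camera('wrist');cv2.imwrite('pics/w8.png',p[:,:,::-1])
to(.6002,.2113,.215,86.4)
"
```

```text
time: 9.5
ee_pos: [0.446, 0.1112, 0.0478]
eef_rot: [-179.7, -0.0, 96.6]
ft_force: [0.0, 0.0, 0.0]
finger_gap: 0.999
time: 10.17
ee_pos: [0.4472, 0.1112, 0.0506]
eef_rot: [180.0, -0.0, 96.6]
ft_force: [-1.2, 0.0, 5.0]
finger_gap: 0.58
time: 10.83
ee_pos: [0.4468, 0.111, 0.2149]
eef_rot: [180.0, -0.0, 96.6]
ft_force: [0.2, 0.1, -1.7]
finger_gap: 0.575
now [0.4462 0.111  0.2138] [-1.7986e+02 -2.0000e-02  9.6590e+01] F [-0.9  0.  -1.7] gap 0.576 t 10.88
SHIFT mm [ 82.  164.4  -1.6] TURN [-0.0024 -0.0002  0.1778] rows 4.4063679779920255
```

View pics/w8.png

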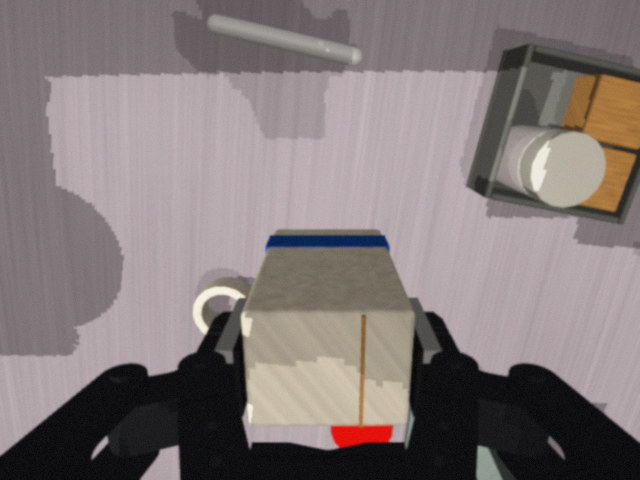

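```bash
python3 -m handwheel '[[[16,33,-2],[0,0,0.05]],[[33,66,-2],[0,0,0.1]],[[50,100,-2],[0,0,0.178]],[[66,134,-2],[0,0,0.178]],[[78,156,-2],[0,0,0.178]],[[82.5,164.4,-2],[-0.002,0,0.178]],[[82.5,164.4,-2],[-0.002,0,0.178]],[[82.5,164.4,-2],[-0.002,0,0.178]]]' 1;python3 -m handwheel '[[[0,0,25],[0,0,0]],[[0,0,50],[0,0,0]],[[0,0,75],[0,0,0]],[[0,0,85],[0,0,0]],[[0,0,85],[0,0,0]],[[0,0,85],[0,0,0]]]' 1
python3 -c "
from h import *
c=ctrl.camera_params('wrist');np.save('w9c.npy',c,allow_pickle=True)
p,d=ctrl.read_camera('wrist');cv2.imwrite('pics/w9.png',p[:,:,::-1])
to(.6002,.2118,.055,86.4)
"
```

```text
time: 11.55
ee_pos: [0.5996, 0.2117, 0.2142]
eef_rot: [-179.8, 0.1, 86.4]
ft_force: [-0.8, -0.5, -1.1]
finger_gap: 0.574
time: 12.05
ee_pos: [0.6, 0.2114, 0.1319]
eef_rot: [-180.0, -0.0, 86.4]
ft_force: [-0.2, 0.5, -0.4]
finger_gap: 0.574
now [0.6007 0.2116 0.1327] [ 1.7991e+02 -3.0000e-02  8.6370e+01] F [-0.9 -0.2 -1.6] gap 0.579 t 12.1
SHIFT mm [ 0.1 -0.6 77.7] TURN [ 0.0015 -0.0006 -0.0004] rows 1.8624148134203853
```

View pics/w9.png

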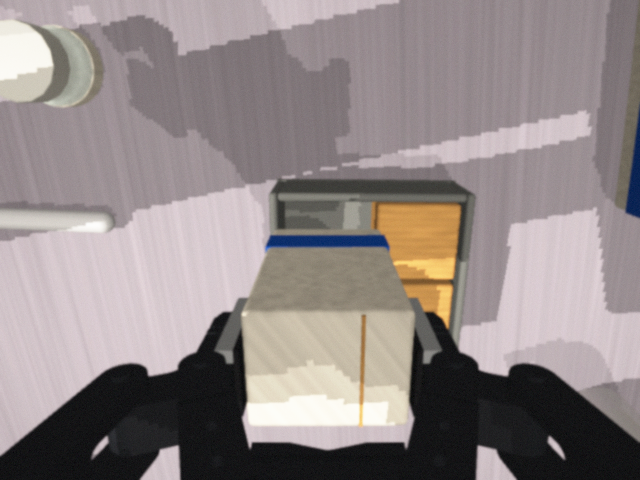

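```bash
python3 -m handwheel '[[[0,-0.5,12],[0,0,0]],[[0,-0.5,24],[0,0,0]],[[0,-0.5,34],[0,0,0]],[[0,-0.5,40],[0,0,0]],[[0,-0.5,40],[0,0,0]]]' 1; python3 -c "
from h import *
p,d=ctrl.read_camera('wrist');cv2.imwrite('pics/w10.png',p[:,:,::-1])
p,d=ctrl.read_camera('top');cv2.imwrite('pics/t10.png',p[:,:,::-1])
crop(cv2.imread('pics/t10.png'),205,170,90,75,8,'pics/t10c.png')
to(.6002,.2118,.055,86.4)
"
```

```text
time: 12.52
ee_pos: [0.5997, 0.2118, 0.0906]
eef_rot: [-180.0, 0.0, 86.4]
ft_force: [-0.5, 0.5, -1.9]
finger_gap: 0.573
now [0.6002 0.212  0.0917] [ 1.7997e+02 -2.0000e-02  8.6390e+01] F [-0.1  0.9 -0. ] gap 0.577 t 12.62
SHIFT mm [-0.2 -0.1 36.7] TURN [ 0.0005 -0.0003 -0.0002] rows 0.8793365569545881
```

View pics/w10.png

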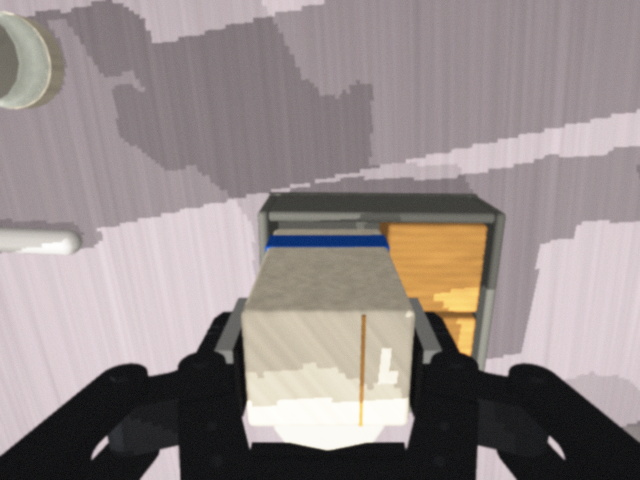

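```bash
python3 -c "
from h import *
crop(cv2.imread('pics/w10.png'),250,190,150,80,5,'pics/w10c.png')"
```

```text
(no output)
```

View pics/w10c.png

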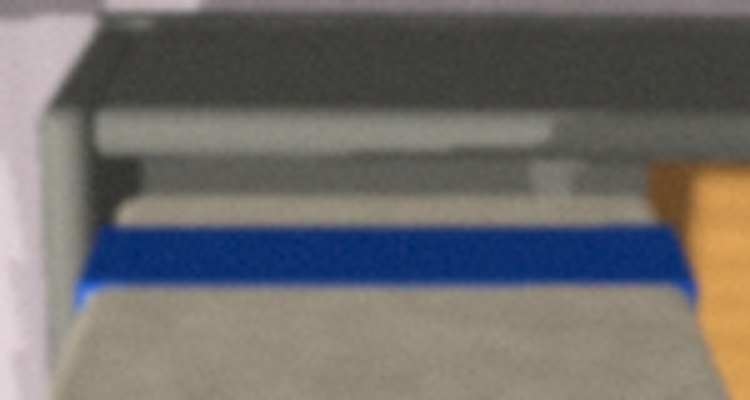

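The carton's bottom corners at (115,195) and (655,195) in the crop sit between the wall at x≈90 and the pack edge at x≈690, with room on both sides. Lowering.

```bash
python3 -m handwheel '[[[0,0,8],[0,0,0]],[[0,0,17],[0,0,0]],[[0,0,25],[0,0,0]],[[0,0,30],[0,0,0]],[[0,0,32.5],[0,0,0]],[[0,0,32.5],[0,0,0]]]' 1;python3 -m handwheel '[[[0,0,0.7],[0,0,0]],[[0,0,1.4],[0,0,0]],[[0,0,1.4],[0,0,0]]]' 1; python3 -m handwheel '[[[0,0,0.7],[0,0,0]],[[0,0,1.4],[0,0,0]],[[0,0,1.4],[0,0,0]]]' 1
```

```text
time: 13.12
ee_pos: [0.5996, 0.2118, 0.0576]
eef_rot: [-179.9, 0.0, 86.4]
ft_force: [-0.4, -0.3, -1.6]
finger_gap: 0.577
time: 13.37
ee_pos: [0.6002, 0.2119, 0.0574]
eef_rot: [180.0, -0.0, 86.4]
ft_force: [-0.4, 0.6, -1.2]
finger_gap: 0.578
time: 13.62
ee_pos: [0.6, 0.2119, 0.0558]
eef_rot: [180.0, -0.0, 86.4]
ft_force: [0.4, 0.3, -1.4]
finger_gap: 0.578
```

```bash
python3 -m handwheel '[[[0,0,0.6],[0,0,0]],[[0,0,1.2],[0,0,0]],[[0,0,1.2],[0,0,0]]]' 1
```

```text
time: 13.87
ee_pos: [0.6, 0.212, 0.0556]
eef_rot: [180.0, -0.0, 86.4]
ft_force: [-2.9, -0.1, 7.0]
finger_gap: 0.572
```

Contact at 0.0556, which matches the 0.0506 pick height plus the 5 mm floor. Releasing.

```bash
python3 -m handwheel '[[[0,0,-0.8],[0,0,0]],[[0,0,-0.8],[0,0,0]]]' 1; python3 -m handwheel '[[[0,0,0],[0,0,0]],[[0,0,0],[0,0,0]],[[0,0,0],[0,0,0]],[[0,0,0],[0,0,0]],[[0,0,0],[0,0,0]],[[0,0,0],[0,0,0]]]' -0.6;python3 -m handwheel '[[[0,0,-20],[0,0,0]],[[0,0,-50],[0,0,0]],[[0,0,-90],[0,0,0]],[[0,0,-130],[0,0,0]],[[0,0,-165],[0,0,0]],[[0,0,-180],[0,0,0]],[[0,0,-180],[0,0,0]],[[0,0,-180],[0,0,0]]]' -1;python3 -c "
from h import *
p,d=ctrl.read_camera('wrist');cv2.imwrite('pics/w11.png',p[:,:,::-1])
to(.555,-.308,.235,92.7)
"
```

```text
time: 14.03
ee_pos: [0.6001, 0.212, 0.0556]
eef_rot: [180.0, -0.0, 86.4]
ft_force: [-1.1, 0.2, 2.1]
finger_gap: 0.574
time: 14.53
ee_pos: [0.6, 0.2119, 0.0554]
eef_rot: [-180.0, -0.0, 86.4]
ft_force: [0.1, -0.5, 0.5]
finger_gap: 0.801
time: 15.2
ee_pos: [0.6003, 0.212, 0.236]
eef_rot: [179.9, -0.0, 86.4]
ft_force: [0.0, -0.4, 0.2]
finger_gap: 0.998
now [0.5998 0.2118 0.2347] [-179.97   -0.     86.39] F [ 0.3 -0.6 -1.2] gap 1.001 t 15.25
SHIFT mm [-5.216e+02 -1.200e+01 -3.000e-01] TURN [-6.000e-04 -1.000e-04 -1.102e-01] rows 12.51233510934674
```

View pics/w11.png

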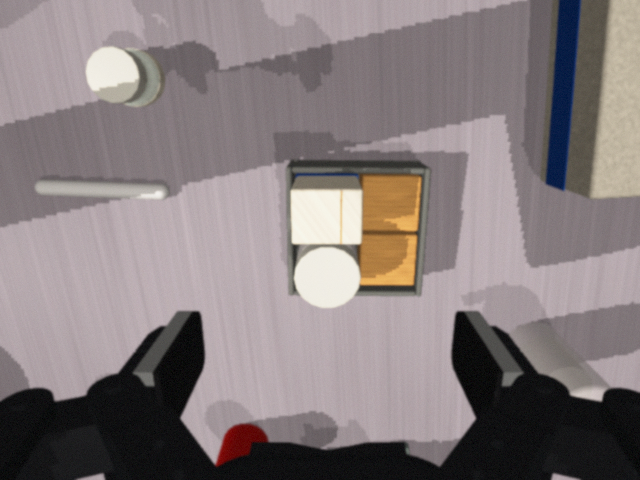

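The carton (294–361, 178–244) and the jar (lid at (327,275)) both stand upright in the gap, and the packs haven't moved. For the tab, I'll narrow the fingers to about 40 mm so the +x finger clears the bar's end.

```bash
python3 -m handwheel '[[[-41,-1,0],[0,0,-0.1]],[[-82,-2,0],[0,0,-0.11]],[[-123,-3,0],[0,0,-0.11]],[[-164,-4,0],[0,0,-0.11]],[[-205,-5,0],[0,0,-0.11]],[[-246,-6,0],[0,0,-0.11]],[[-287,-7,0],[0,0,-0.11]],[[-320,-8,0],[0,0,-0.11]]]' 0.05;  python3 -m handwheel '[[[-10,0,0],[0,0,0]],[[-10,0,0],[0,0,0]]]';python3 -c "
from h import *
to(.555,-.22,.235,92.7)"
```

```text
time: 15.92
ee_pos: [0.5707, -0.1095, 0.2335]
eef_rot: [-179.8, -0.1, 92.6]
ft_force: [0.4, -0.1, 0.2]
finger_gap: 0.475
time: 16.08
ee_pos: [0.5717, -0.1194, 0.2334]
eef_rot: [-179.8, -0.1, 92.5]
ft_force: [0.1, -0.3, 0.4]
finger_gap: 0.475
now [ 0.5717 -0.1194  0.2334] [-1.7984e+02 -6.0000e-02  9.2470e+01] F [ 0.1 -0.3  0.4] gap 0.475 t 16.08
SHIFT mm [-99.7 -21.   -1.6] TURN [-0.0028 -0.0011 -0.0039] rows 2.4445185223765993
```

```bash
python3 -m handwheel '[[[-40,-9,0],[0,0,0]],[[-80,-18,0],[0,0,0]],[[-120,-21,0],[0,0,0]],[[-155,-21,0],[0,0,0]],[[-187,-21,0],[-0.003,0,-0.004]],[[-187,-21,0],[-0.003,0,-0.004]],[[-187,-21,0],[-0.003,0,-0.004]],[[-187,-21,0],[-0.003,0,-0.004]]]';python3 -c "
from h import *
c=ctrl.camera_params('wrist');np.save('w12c.npy',c,allow_pickle=True)
p,d=ctrl.read_camera('wrist');cv2.imwrite('pics/w12.png',p[:,:,::-1]);np.save('w12.npy',d)
to(.555,-.308,.235,92.7)"
```

```text
time: 16.75
ee_pos: [0.5603, -0.3034, 0.2343]
eef_rot: [179.9, -0.1, 93.0]
ft_force: [0.1, -0.7, -0.4]
finger_gap: 0.476
now [ 0.5604 -0.303   0.2347] [ 1.7987e+02 -8.0000e-02  9.3000e+01] F [ 0.2 -0.1 -0.3] gap 0.478 t 16.8
SHIFT mm [-4.7 -5.7 -0.3] TURN [ 0.0022 -0.0013  0.0053] rows 0.17676049417809037
```

View pics/w12.png

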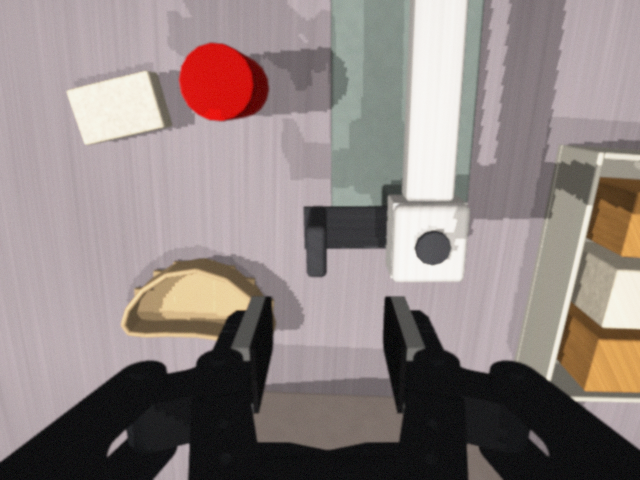

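```bash
python3 -c "
from h import *
crop(cv2.imread('pics/w12.png'),295,185,185,105,4,'pics/w12c.png')"
```

```text
(no output)
```

View pics/w12c.png

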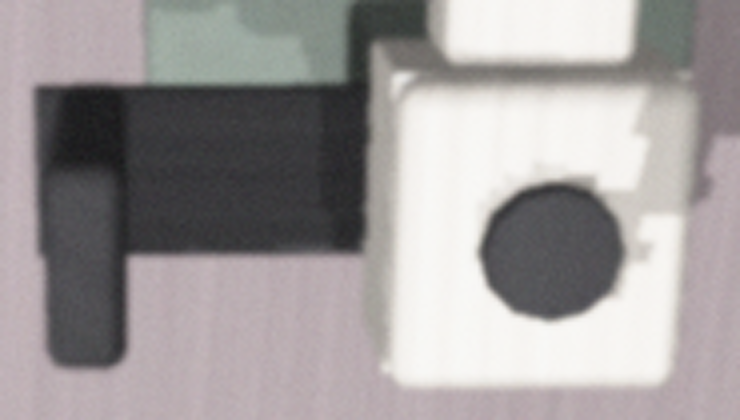

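```bash
python3 - <<'E'
from h import *
np.set_printoptions(precision=4,suppress=True)
c=np.load('w12c.npy',allow_pickle=True).item()
P=lambda l,z:np.array([onz('wrist',295+(x+.5)/4-.5,185+(y+.5)/4-.5,z,c) for x,y in l])
a=P([(48,165),(125,165),(125,367),(48,367)],.142);print('tab',a[:,:2],a.mean(0))
a=P([(400,85),(697,85),(675,385),(392,385)],.123);print('head',a[:,:2],a.mean(0))
d=np.load('w12.npy');X=cloud('wrist',d,c);print(X[252,316],X[220,440],X[270,410],X[225,360])
print(np.array([X[v,316] for v in (232,240,250,260,270)]))
to(a.mean(0)[0],0,0,92.7)
E
```

```text
tab [[ 0.5485 -0.2953]
 [ 0.5594 -0.2947]
 [ 0.561  -0.3257]
 [ 0.5496 -0.3263]] [ 0.5546 -0.3105  0.142 ]
head [[ 0.6008 -0.2853]
 [ 0.6463 -0.283 ]
 [ 0.6501 -0.3324]
 [ 0.6044 -0.3346]] [ 0.6254 -0.3088  0.123 ]
[ 0.5545 -0.3107  0.1422] [ 0.6278 -0.2911  0.1296] [ 0.6129 -0.3236  0.1308] [ 0.5838 -0.3075  0.0903]
[[ 0.554  -0.2987  0.1419]
 [ 0.5542 -0.3031  0.1432]
 [ 0.5544 -0.3096  0.1419]
 [ 0.5547 -0.3157  0.1419]
 [ 0.555  -0.3221  0.1417]]
now [ 0.5604 -0.303   0.2347] [179.87  -0.08  93.  ] F [ 0.2 -0.1 -0.3] gap 0.478 t 16.8
SHIFT mm [298.9  80.3 235.3] TURN [ 0.0022 -0.0013  0.0053] rows 9.322784524367353
```

```bash
python3 -c "
from h import *
to(.5546,-.3105,.105,92.8)"
```

```text
now [ 0.5604 -0.303   0.2347] [ 1.7987e+02 -8.0000e-02  9.3000e+01] F [ 0.2 -0.1 -0.3] gap 0.478 t 16.8
SHIFT mm [ -7.4  -6.5 129.7] TURN [ 0.0022 -0.0013  0.0035] rows 3.119537811272408
```

```bash
python3 -m handwheel '[[[-7.4,-6,10],[0,0,0.003]],[[-7.4,-6,40],[0,0,0.003]],[[-7.4,-6,60],[0,0,0.003]],[[-7.4,-6,70],[0,0,0.003]],[[-7.4,-6,70],[0,0,0.003]],[[-7.4,-6,70],[0,0,0.003]]]';python3 -c "
from h import *
p,d=ctrl.read_camera('wrist');cv2.imwrite('pics/w13.png',p[:,:,::-1])
to(.5546,-.3105,.105,92.8)"
```

```text
time: 17.3
ee_pos: [0.5551, -0.3114, 0.1659]
eef_rot: [179.8, -0.0, 92.8]
ft_force: [0.1, -0.0, 0.1]
finger_gap: 0.477
now [ 0.5554 -0.3119  0.1666] [1.7976e+02 4.0000e-02 9.2810e+01] F [ 0.1 -0.7  0.3] gap 0.474 t 17.35
SHIFT mm [ 1.5 -1.  61.6] TURN [0.0042 0.0008 0.0002] rows 1.4783085955988369
```

View pics/w13.png

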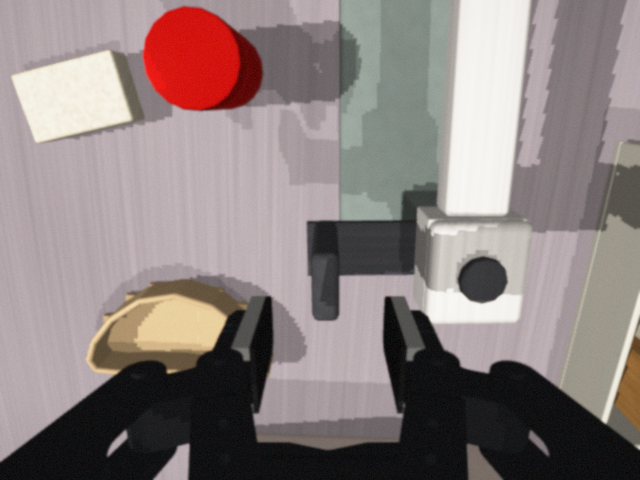

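The tab's top, at about (325,285), lies midway between the fingers, and the +x finger clears the bar's end. Going down and closing.

```bash
python3 -m handwheel '[[[1,-1,15],[0,0,0]],[[1,-1,30],[0,0,0]],[[1,-1,45],[0,0,0]],[[1,-1,56],[0,0,0]],[[1,-1,61],[0,0,0]],[[1,-1,61],[0,0,0]]]' 0.05;python3 -m handwheel '[[[0,0,0],[0,0,0]],[[0,0,0],[0,0,0]],[[0,0,0],[0,0,0]],[[0,0,0],[0,0,0]],[[0,0,0],[0,0,0]],[[0,0,0],[0,0,0]]]' 1;python3 -c "
from h import *
p,d=ctrl.read_camera('wrist');cv2.imwrite('pics/w14.png',p[:,:,::-1])
to(.5546,-.3105,.105,92.8)"
```

```text
time: 17.85
ee_pos: [0.5539, -0.3113, 0.104]
eef_rot: [179.9, -0.0, 92.8]
ft_force: [0.3, 0.0, -0.6]
finger_gap: 0.474
time: 18.35
ee_pos: [0.5541, -0.3117, 0.1053]
eef_rot: [179.8, 0.1, 92.8]
ft_force: [-1.6, 0.3, 5.6]
finger_gap: 0.136
now [ 0.5541 -0.3117  0.1053] [1.7977e+02 5.0000e-02 9.2760e+01] F [-1.7  0.   6.1] gap 0.133 t 18.4
SHIFT mm [1.2 0.5 0.3] TURN [ 0.0041  0.0009 -0.0007] rows 0.032001536118546135
```

View pics/w14.png

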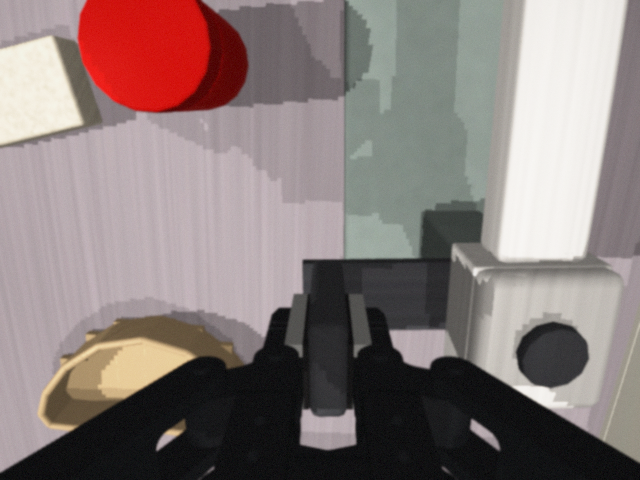

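```bash
python3 -m handwheel '[[[0,-3,0],[0,0,0]],[[0,-6,0],[0,0,0]],[[0,-9,0],[0,0,0]],[[0,-12,0],[0,0,0]],[[0,-15,0],[0,0,0]],[[0,-18,0],[0,0,0]],[[0,-20,0],[0,0,0]],[[0,-20,0],[0,0,0]]]' 1;python3 -c "
from h import *
to(.5546,-.3105,.105,92.8)"
```

```text
time: 19.07
ee_pos: [0.5357, -0.3128, 0.1053]
eef_rot: [179.6, 0.1, 92.8]
ft_force: [9.0, 0.8, 2.6]
finger_gap: 0.133
now [ 0.5357 -0.3128  0.1053] [1.7957e+02 7.0000e-02 9.2790e+01] F [9.  0.8 2.6] gap 0.133 t 19.07
SHIFT mm [ 1.3 19.   0.4] TURN [ 0.0075  0.0012 -0.0001] rows 0.4576355187786479
```

```bash
python3 -m handwheel '[[[0,-1.5,0],[0,0,0]],[[0,-3,0],[0,0,0]],[[0,-4,0],[0,0,0]],[[0,-4,0],[0,0,0]],[[0,-4,0],[0,0,0]]]' 1;python3 - <<'E'
from h import *
np.set_printoptions(precision=2,suppress=True)
to(.5546,-.3105,.105,92.8)
# rigid rotation about hinge axis; in tool frame of now
s=ctrl.sense();R=Ro.from_euler('xyz',s['eef_rot'],degrees=True);p=np.array(s['ee_pos'])
yaw=np.radians(2.8);ax=np.array([np.cos(yaw),np.sin(yaw),0]);H=np.array([.6145,-.1023,.108])
for th in (.02,.05,.1,.15,.2,.25,.3,.35,.4,.43):
    Q=Ro.from_rotvec(-th*ax);print(th,R.inv().apply(H+Q.apply(p-H)-p)*1000,(R.inv()*Q*R).as_rotvec().round(3))
E
```

```text
time: 19.48
ee_pos: [0.5321, -0.313, 0.1053]
eef_rot: [179.5, 0.1, 92.8]
ft_force: [10.8, -0.2, 2.4]
finger_gap: 0.133
now [ 0.53 -0.31  0.11] [179.54   0.07  92.8 ] F [10.8 -0.2  2.4] gap 0.133 t 19.48
SHIFT mm [ 1.4 22.6  0.5] TURN [0.01 0.   0.  ] rows 0.5420320799740775
0.02 [-0.02  0.03 -4.13] [ 0.   -0.02 -0.  ]
0.05 [  0.11   0.08 -10.32] [ 0.   -0.05 -0.  ]
0.1 [  0.73   0.17 -20.62] [ 0.  -0.1 -0. ]
0.15 [  1.87   0.25 -30.87] [ 0.   -0.15 -0.  ]
0.2 [  3.52   0.33 -41.06] [ 0.  -0.2 -0. ]
0.25 [  5.68   0.41 -51.15] [ 0.   -0.25 -0.  ]
0.3 [  8.33   0.49 -61.12] [ 0.  -0.3 -0. ]
0.35 [ 11.49   0.57 -70.95] [ 0.   -0.35 -0.  ]
0.4 [ 15.13   0.65 -80.6 ] [ 0.  -0.4 -0. ]
0.43 [ 17.54   0.69 -86.31] [ 0.   -0.43 -0.  ]
```

```bash
python3 -m handwheel '[[[0,0,-2],[0,-0.01,0]],[[0,0,-4.1],[0,-0.02,0]],[[0,0,-6.2],[0,-0.03,0]],[[0.1,0,-8.3],[0,-0.04,0]],[[0.1,0,-10.3],[0,-0.05,0]],[[0.2,0,-12.4],[0,-0.06,0]],[[0.2,0,-12.4],[0,-0.06,0]]]' 1
```

```text
time: 20.07
ee_pos: [0.532, -0.3127, 0.1175]
eef_rot: [179.6, 3.5, 92.8]
ft_force: [9.9, -2.0, -3.3]
finger_gap: 0.136
```

```bash
python3 - <<'E'
from h import *
p,d=ctrl.read_camera('side');cv2.imwrite('pics/s2.png',p[:,:,::-1])
crop(cv2.imread('pics/s2.png'),300,150,140,110,5,'pics/s2c.png')
E
```

```text
(no output)
```

View pics/s2c.png

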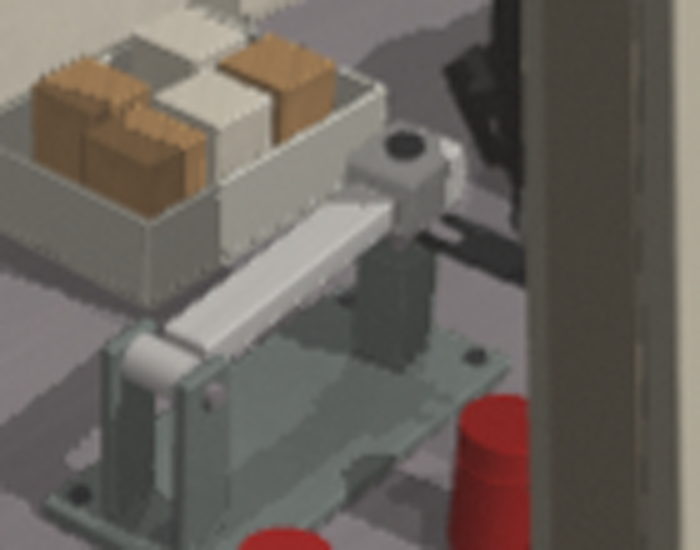

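The bar is lifting: about 3 N downward, and the latch is still pulled. Continuing along the arc.

```bash
python3 - <<'E'
from h import *
np.set_printoptions(precision=2,suppress=True)
s=ctrl.sense();R=Ro.from_euler('xyz',s['eef_rot'],degrees=True);p=np.array(s['ee_pos']);print(p,s['eef_rot'],s['ft_force'],s['joint_pos'])
yaw=np.radians(2.8);ax=np.array([np.cos(yaw),np.sin(yaw),0]);H=np.array([.6145,-.1023,.108])
for th in (.03,.06,.09,.12,.15,.18,.37):
    Q=Ro.from_rotvec(-th*ax);print(th,R.inv().apply(H+Q.apply(p-H)-p)*1000,(R.inv()*Q*R).as_rotvec().round(3))
E
```

```text
[ 0.53 -0.31  0.12] [179.57   3.52  92.78] [10.84 -1.89 -2.22] [-37.07  22.77  -4.04  60.6   -2.43  50.08]
0.03 [-0.01  0.05 -6.19] [-0.   -0.03 -0.  ]
0.06 [  0.17   0.09 -12.38] [-0.   -0.06 -0.  ]
0.09 [  0.54   0.14 -18.56] [-0.   -0.09 -0.  ]
0.12 [  1.09   0.18 -24.73] [-0.   -0.12 -0.  ]
0.15 [  1.82   0.23 -30.88] [-0.   -0.15 -0.  ]
0.18 [  2.74   0.27 -37.  ] [-0.   -0.18 -0.  ]
0.37 [ 12.77   0.55 -74.85] [-0.   -0.37 -0.  ]
```

```bash
python3 -m handwheel '[[[0,0,-6.2],[0,-0.03,0]],[[0.2,0,-12.4],[0,-0.06,0]],[[0.5,0,-18.6],[0,-0.09,0]],[[1.1,0,-24.7],[0,-0.12,0]],[[1.8,0,-30.9],[0,-0.15,0]],[[2.7,0,-37],[0,-0.18,0]],[[2.7,0,-37],[0,-0.18,0]]]' 1
python3 - <<'E'
from h import *
np.set_printoptions(precision=2,suppress=True)
s=ctrl.sense();R=Ro.from_euler('xyz',s['eef_rot'],degrees=True);p=np.array(s['ee_pos']);print(p,s['eef_rot'],s['ft_force'],s['moment'],s['joint_pos'])
yaw=np.radians(2.8);ax=np.array([np.cos(yaw),np.sin(yaw),0]);H=np.array([.6145,-.1023,.108])
for th in (.03,.06,.09,.12,.15,.18,.19):
    Q=Ro.from_rotvec(-th*ax);print(th,R.inv().apply(H+Q.apply(p-H)-p)*1000,(R.inv()*Q*R).as_rotvec().round(3))
E
```

```text
time: 20.7
ee_pos: [0.5318, -0.3074, 0.1552]
eef_rot: [179.5, 14.0, 92.7]
ft_force: [10.6, -3.4, -2.0]
finger_gap: 0.13
[ 0.53 -0.31  0.16] [179.52  13.96  92.74] [10.61 -3.37 -2.01] [-0.44 -1.49  0.61] [-32.55  18.1   -6.85  56.48 -11.07  53.82]
0.03 [ 0.01  0.05 -6.19] [-0.   -0.03 -0.  ]
0.06 [  0.21   0.1  -12.37] [-0.   -0.06 -0.  ]
0.09 [  0.6    0.15 -18.55] [-0.   -0.09 -0.  ]
0.12 [  1.17   0.2  -24.71] [-0.   -0.12 -0.  ]
0.15 [  1.93   0.25 -30.85] [-0.   -0.15 -0.  ]
0.18 [  2.87   0.3  -36.96] [-0.   -0.18 -0.  ]
0.19 [  3.22   0.32 -38.99] [-0.   -0.19 -0.  ]
```

```bash
python3 -m handwheel '[[[0,0,-6.2],[0,-0.03,0]],[[0.2,0,-12.4],[0,-0.06,0]],[[0.6,0,-18.6],[0,-0.09,0]],[[1.2,0,-24.7],[0,-0.12,0]],[[1.9,0,-30.9],[0,-0.15,0]],[[2.9,0,-37],[0,-0.18,0]],[[2.9,0,-37],[0,-0.18,0]],[[2.9,0,-37],[0,-0.18,0]]]' 1
python3 - <<'E'
from h import *
s=ctrl.sense();print(np.round(s['ee_pos'],4),s['eef_rot'],s['ft_force'],s['joint_pos'])
for n in('side','top','wrist'):
    c=ctrl.camera_params(n);p,d=ctrl.read_camera(n);cv2.imwrite(f'pics/{n}9.png',p[:,:,::-1]);np.save(f'{n}9.npy',d);np.save(f'{n}9c.npy',c,allow_pickle=True)
E
```

```text
time: 21.37
ee_pos: [0.531, -0.2959, 0.1898]
eef_rot: [179.5, 24.2, 92.6]
ft_force: [11.4, -2.2, -2.0]
finger_gap: 0.125
[ 0.531  -0.2959  0.1898] [179.52650212  24.15268687  92.64985435] [11.35470771 -2.19735757 -1.98278213] [-27.27385125  14.50649197  -9.58211201  52.8745716  -20.51722009
  57.6056292 ]
```

View pics/side9.png

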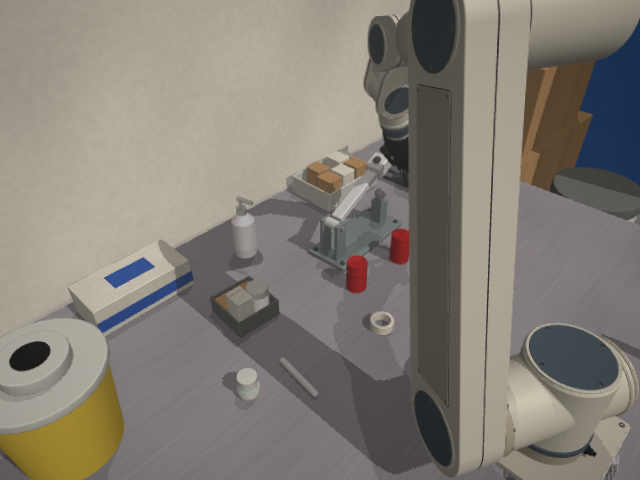

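View pics/wrist9.png

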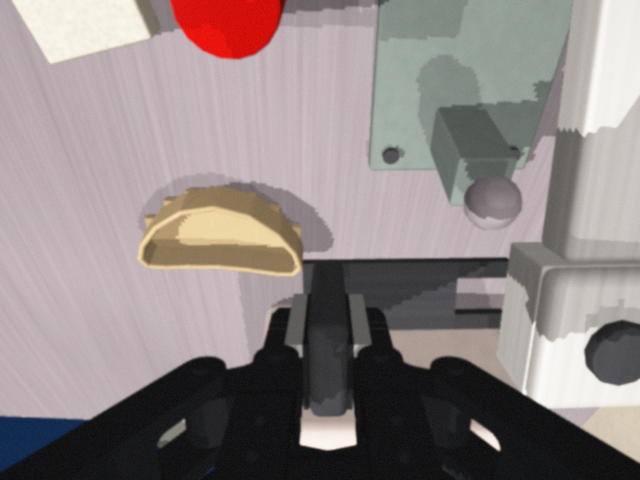

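View pics/top9.png

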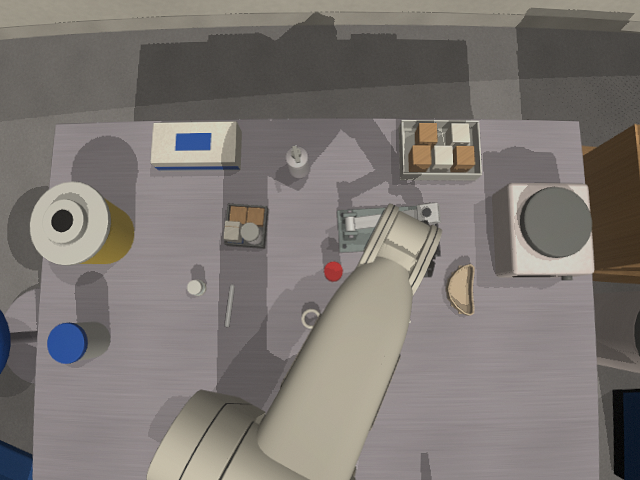

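The ball is exposed at (493,203) in the wrist view, and the bar end is raised with the tab still between the pads. Next I'll measure the bar angle from depth.

```bash
python3 - <<'E'
from h import *
np.set_printoptions(precision=4,suppress=True)
c=np.load('wrist9c.npy',allow_pickle=True).item()
X=cloud('wrist',np.load('wrist9.npy'),c)
for m in ((slice(300,390),slice(560,585)),(slice(140,240),slice(585,630))):
    Y=X[m].reshape(-1,3);mn=Y.mean(0);u,s,v=np.linalg.svd(Y-mn,full_matrices=False);n=v[2]*np.sign(v[2][2])
    print('mean',mn,'tilt rad',np.arccos(n[2]),n)
s=ctrl.sense();print(np.radians(s['eef_rot']),s['time'],s['ft_force'])
a=np.sqrt((.2959-.1023)**2+(.1898-.108)**2);print('angle from TCP',np.arctan2(.1898-.108,.2959-.1023)+np.arctan2(.0027,.2107))
E
```

```text
mean [ 0.608  -0.2798  0.212 ] tilt rad 1.1527521045647564 [0.8304 0.3816 0.406 ]
mean [ 0.6145 -0.2397  0.1832] tilt rad 1.0577993467277822 [0.7616 0.4233 0.4908]
[3.1336 0.4207 1.6167] 21.5167 [10.8554 -2.1876 -2.8792]
angle from TCP 0.412582479007634
```

```bash
python3 - <<'E'
from h import *
np.set_printoptions(precision=4,suppress=True)
c=np.load('wrist9c.npy',allow_pickle=True).item()
X=cloud('wrist',np.load('wrist9.npy'),c)
for v in (20,60,100,150,200,230): print(v,X[v,600],X[v,630])
for v in (290,330,370,395): print(v,X[v,570],X[v,600])
a=np.array([X[v,600] for v in range(10,235,5)]);a=a[a[:,2]>.1]
k=np.polyfit(a[:,1],a[:,2],1);print('bar slope rad',np.arctan(-k[0]),np.abs(np.polyval(k,a[:,1])-a[:,2]).max())
E
```

```text
20 [ 0.6032 -0.1971  0.1616] [ 0.6104 -0.196   0.1639]
60 [ 0.6052 -0.2066  0.1663] [ 0.613  -0.2056  0.1678]
100 [ 0.6078 -0.2167  0.1705] [ 0.6158 -0.2155  0.1719]
150 [ 0.6092 -0.2287  0.1787] [ 0.6191 -0.2285  0.178 ]
200 [ 0.6129 -0.2426  0.1846] [ 0.6235 -0.2428  0.1836]
230 [ 0.6157 -0.2518  0.188 ] [ 0.6257 -0.2514  0.1879]
290 [ 0.6035 -0.263   0.2037] [ 0.6129 -0.2625  0.2039]
330 [ 0.6065 -0.2754  0.2094] [ 0.6146 -0.2732  0.2109]
370 [ 0.6098 -0.2889  0.2153] [ 0.6153 -0.2827  0.2191]
395 [ 0.6121 -0.2977  0.2193] [ 0.6219 -0.2967  0.2199]
bar slope rad 0.45420641300346914 0.0019435423762385606
```

```bash
python3 -m handwheel '[[[0,0,0],[0,0,0]],[[0,0,0],[0,0,0]],[[0,0,0],[0,0,0]],[[0,0,0],[0,0,0]],[[0,0,0],[0,0,0]],[[0,0,0],[0,0,0]]]' 1; python3 -c "
from h import *
a=cv2.imread('pics/side9.png');b=cv2.imread('pics/top9.png')
A=cv2.resize(a[260:340,200:290],(450,400),interpolation=2);B=cv2.resize(b[190:260,210:280],(400,400),interpolation=2)
cv2.imwrite('pics/fin.png',cv2.resize(np.hstack([A,B]),(800,376)))"
```

```text
time: 22.02
ee_pos: [0.5309, -0.2962, 0.1893]
eef_rot: [179.6, 24.1, 92.6]
ft_force: [11.3, -2.7, -2.7]
finger_gap: 0.133
```

View pics/fin.png

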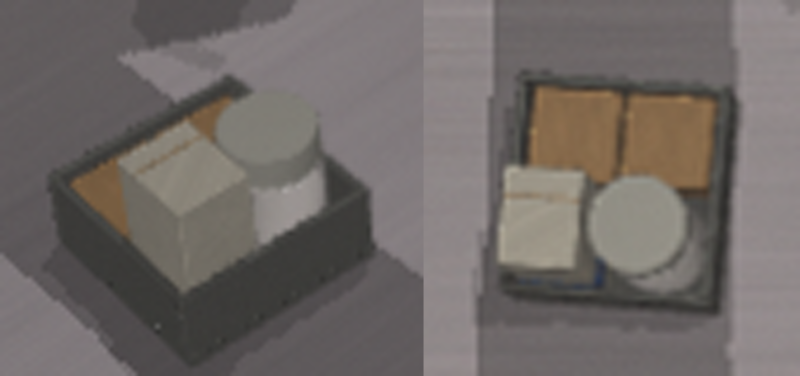

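The jar and carton stand upright side by side in the carrier with the packs in place, and the bar is being held steady. Handing in.

```bash
python3 -c "
from plant import ctrl
ctrl.job_done();s=ctrl.sense();print(s['time'],s['ee_pos'],s['ft_force'],s['finger_gap'])"
```

```text
the job is handed in; nothing more can be done
the job is handed in; nothing more can be done
```

The job is done and handed in at about 22 s of the 69 s allowed. The jar and the carton stand in the carrier, and the gripper is still holding the bar's end up.

- **Jar and carton:** I set both down until they touched the carrier floor, then released them; the push at contact was about 19 N at most. In the last side and top views they stand upright, side by side in the gap, with the two packs unmoved.
- **Latch and bar:** I pulled the latch tab about 22 mm against its spring (about 11 N), then lifted it along the bar's arc while holding it. In the wrist view the ball is clear of the bar, and the readings stayed steady for the half second before hand-in.
- **Bar height:** My checks differ slightly. The gripper position gives a bar angle of about 0.41 rad and the depth picture about 0.45 rad, so the end is roughly 8 to 9 cm up.
- **Other things:** I saw nothing touched or moved on the counter, including the red look-alikes. One red jar was hidden behind the arm in the last top view, but it shows standing in the side view.

I couldn't read the state after handing in.

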